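# Spin the bun turntable and stop it on the mark

### The arm

A 6-joint arm with a two-finger parallel gripper is mounted at the origin on the work surface. World frame = base frame: x ahead of the robot, y to its left, z up, the work surface at z = 0. Lengths are in m, angles in degrees, forces in N, time in s.
With the tool pointing down it reaches from about 0.375 to 0.9 m from the base axis. Payload 3.1 kg.
Tool frame: the origin (TCP) lies on the centre line of the jaws, within the pads' length; the fingertips stand finger_overhang ahead of it and the grasp point (between the pads) lies 5 mm behind it (finger_overhang is the distance from the TCP to the fingertips, in m); z points along the fingers, y is the line along which they close (so a half turn about z gives the same grasp; the last joint's range is limited). The gripper opens to 87 mm and grips with 3 to 60 N. Pads are 19 mm wide; open, the fingers measure 117 mm over their backs; the gripper's body (75 mm by 190 mm) begins 51 mm behind the grasp point.
Start: joints at [-84.655, 30.224, 82.088, -0, 67.689, -10.227], TCP at [0.168, -0.602, 0.237] pointing down, gripper open.
Joint ranges: [-176.69, 176.69], [-43.24, 126.21], [12.49, 139.97], [-82, 262], [0, 151.66], [-163.58, 163.58]. Speed limits (degrees/s): [159.86, 159.86, 180, 180, 180, 180].

### API

Orientations are given as a 3x3 rotation matrix whose columns are the frame's x, y, z axes.
In Python, from rig import read_state, capture, calibration, hand_in, finger_overhang gives the robot as it stands.
- The arm moves only by the tool send_rows, never from a script. Its argument "plan" is a list of rows, each a list of 5 numbers: the closure in counts, from 0 (fully open) to 255 (shut), then the shift along the tool's x, y, z in m, then the turn about the tool's z in rad. A call has 1 to 20 rows; each row shifts and turns the commanded pose from where the row before left it, along the tool's axes as they then stand; what a row does not reach is not made up. A row lasts 1/12 s, in which the tool goes at most 41.7 mm and 7.16 degrees, less where a joint would pass 70% of its speed; a pose out of reach is approached as far as the arm can. A call is refused whole if a number of a shift passes 0.0417 or a number of a turn 0.125, either way. A call with a gripper value outside its range is refused whole. The fingers move at their own pace and stop on an object; the grip force is fixed at half the most. Time passes only in rows, so rows that do not move let the fingers close. It gives the time, the measured TCP pose, the force, the opening and the grip force at its end, in the units of the state.
- read_state(): the state, without advancing time (a new reading comes with each control period).
- capture(name): name is "scene" or "top" or "wrist"; returns (picture, depth): 480x640x3 uint8, blue, green, red; 480x640 float32, m along the optical axis (not along the pixel's ray), 0 where there is no reading.
- calibration(name): a dict with "fx", "fy", "cx", "cy" (pixels), "xyz" and "rotation" of the camera in the world. Camera axes: x right, y down, z forward; pixel columns grow to the right and rows downward; lengths in m; the calibration is good to about 2 mm. A picture is of the moment at which its call begins: read the wrist's pose just before it. calibration takes no time and is no camera call; for the wrist camera it gives the pose at the moment of the call.
- hand_in(): hands the job in; it is judged then, once.
The state is a dict: "time_s": time; "joint_positions": joint angles; "qvel": joint speeds; "tau": joint torques, N m; "position": TCP position; "tcp_rot": TCP orientation; "force": force on the tool from outside, world axes, zero at the start; "moment": the same for the moment, N m; "opening": opening from 0.0 (shut) to 1.0 (fully open); "grasp_force": force on a finger pad.
Only numpy, scipy, OpenCV 4.12 (cv2) and the standard library are available. Lean on these libraries where they do the work, as an engineer would, in place of code of your own. Each camera call takes 0.05 s, during which the arm holds its last target. There are 200 camera calls.

### The job

Give the buns on the turntable a look all round: with a fingertip flick the blue peg counter-clockwise seen from above, letting go before the red mark gets to the white index, so that the wheel runs free and the red mark sails past the index at least once with nothing touching the wheel. On the second pass or a later one, brake it with a fingertip on the plate (not on the peg) so that it stops with the red mark within the width of the white index, without pushing or dragging it into place, and take the finger away. Do not touch or lift the buns, and leave everything else on the table where it stands.

Things in the scene. Friction and masses are not known exactly. Their poses are not given: they have to be found in the camera images.
- stand: the turntable's fixed grey foot (170 mm across, cannot move); origin at the table surface under the wheel's axis; its -x axis points to the index: a white tongue 44 mm wide (along y) and 36 mm long, just outside the wheel's edge (126 to 162 mm from the axis), level with the plate's top, on a grey bracket. The index faces roughly to the robot.
- wheel (a joint): angle of the free wheel about the vertical axis, endless; grows counter-clockwise seen from above, counts whole turns; 0 (and every 2 pi) = red mark at the middle of the index. Starts at rest between -2.4 and -1.2. Coasting, it loses about 0.11 rad/s per radian turned plus 0.08 rad/s each second (let go at 2 rad/s: about 2 turns). A fingertip pressed on it with 3 N stops it almost at once; as the finger lifts it may creep a few mm, then rest
- mark (a point): on the wheel's top face, 108 mm from the axis, in the middle of a red radial stripe 18 mm wide that runs from 82 to 118 mm from the axis
- index (a point): where the mark belongs: the point 108 mm from the axis, 100 mm up, straight in from the middle of the white tongue (fixed to the stand)
- hub (a point): on the wheel's axis at its top face, 100 mm above the table. The wheel is a round aluminium plate 240 mm across, 12 mm thick, about 0.9 kg, free underneath round the post
- bun0: one of three loose round striped buns on the wheel, 58 mm across, 36 mm tall, 50 g, centre 38 mm from the axis (they reach to 67 mm), riding on it; origin at the centre of its underside
- bun1: one of three loose round striped buns on the wheel, 58 mm across, 36 mm tall, 50 g, centre 38 mm from the axis (they reach to 67 mm), riding on it; origin at the centre of its underside
- bun2: one of three loose round striped buns on the wheel, 58 mm across, 36 mm tall, 50 g, centre 38 mm from the axis (they reach to 67 mm), riding on it; origin at the centre of its underside
- shaker: bystander: aluminium flour shaker can, 60 mm across, 120 mm tall, origin at the centre of its underside
- jar: bystander: amber jar with a yellow cap, 64 mm across, 100 mm tall, origin at the centre of its underside
- bowl: bystander: steel bowl, 130 mm across, 55 mm tall, origin at the centre of its underside
- scraper: bystander: dough scraper lying flat, steel blade 110 x 75 mm with a wooden grip 20 mm tall, origin under its blade
- cutter: bystander: copper ring cutter, 72 mm across, 35 mm tall, origin at the centre of its underside
- peg (a point): the blue finger peg on the wheel: 12 mm thick, 20 mm tall, upright, 95 mm from the axis, opposite the red mark; origin at the centre of its foot, on the plate's top face; push it sideways to flick the wheel
Not all that is in view belongs to the job. Leave any black or green look-alike of the bun0 alone.

How it is judged (in metres and radians):
On the way, in this order (a step that is already met when the one before it is completed fails the run):
1. the wheel, let go, carries the red mark past the index untouched (value of joint wheel between 0 and 4.5 rad and velocity of joint wheel above 0.3 rad/s and not (contact force between any of the fingers, the arm and wheel above 0.3 N)), for 0.3 s.
2. a fingertip on the plate has stopped the wheel with the mark at the index, on the second pass or later (value of joint wheel above 5.8 rad and contact force between the fingers and wheel above 0.5 N and velocity of joint wheel between -0.05 and 0.05 rad/s and y of mark in the frame of stand between -0.024 and 0.024 m and x of mark in the frame of stand below 0 m), for 0.1 s.
At the end, for the whole second after the job is handed in: the wheel is at rest (below 0.03 rad/s) at the second pass or later, the middle of the red mark within 24 mm either side of the middle of the white index, and all three buns sit upright on the wheel within 50 mm of its axis (y of mark in the frame of stand between -0.024 and 0.024 m and x of mark in the frame of stand below 0 m and velocity of joint wheel between -0.03 and 0.03 rad/s and value of joint wheel above 5.8 rad and horizontal distance between each of bun0, bun1, bun2 and hub below 0.05 m and height (world z) of bun0 between 0.094 and 0.106 m and angle between each of bun0, bun1, bun2's own z axis and vertical below 0.2 rad and height (world z) of bun1 between 0.094 and 0.106 m and height (world z) of bun2 between 0.094 and 0.106 m); the robot touches nothing.
It fails at once if wheel touched while it should run free (from 0.2 rad to 4.5 rad after the mark's first pass), or its peg touched at any time after that (value of joint wheel above 0.2 rad and ((contact force between any of the fingers, the arm and wheel above 0.3 N and value of joint wheel below 4.5 rad) or contact force between any of the fingers, the arm and wheel_c1 above 0.3 N)).
It fails at once if wheel stopped off the mark by the finger, or pushed or dragged from rest after its free run (contact force between any of the fingers, the arm and wheel above 0.3 N and value of joint wheel above 0.2 rad and velocity of joint wheel between -0.12 and 0.12 rad/s and (y of mark in the frame of stand above 0.026 m or y of mark in the frame of stand below -0.026 m or x of mark in the frame of stand above 0 m)).
It fails at once if wheel driven backwards (clockwise) (velocity of joint wheel below -0.5 rad/s).
It fails at once if a bun touched, lifted or thrown out of place (contact force between any of the fingers, the arm and bun0 above 0.5 N or height (world z) of any of bun0, bun1, bun2 above 0.112 m or horizontal distance between any of bun0, bun1, bun2 and hub above 0.055 m or contact force between any of the fingers, the arm and bun1 above 0.5 N or contact force between any of the fingers, the arm and bun2 above 0.5 N).
It fails at once if a bystander moved by more than 15 mm (distance of any of shaker, jar, bowl, scraper, cutter from where it was at the start of the episode above 0.015 m).
It also fails if it takes over 43 s, if anything falls off the work surface, if the arm or the gripper's body presses on something with over 40 N, if the wrist force passes 120 N, or if a joint passes its speed limit or range.

## Working session

There is one attempt and no reset: what is moved stays moved. The work goes in short steps, Python scripts to look and compute and a tool call to move; the robot and the scene stay as the last step left them, time stands still between calls to the robot, and variables do not carry over. Pictures are saved under pics/ and viewed, at most 10 in all, crops included, and the job is handed in when it is done.

Besides the shell and the picture viewer there is one more tool, called as a command line: name --pt "numbers of a row" for each row, then --argument value for the rest. send_rows: Moves the arm, as the interface text tells. Its arguments: {"type":"object","properties":{"plan":{"type":"array","items":{"type":"array","items":{"type":"number"}}}},"required":["plan"]}

```bash
mkdir -p pics; python3 - <<'E'
from rig import *
import cv2,numpy as np
s=read_state(); print(s['time_s'],s['position'],np.round(s['tcp_rot'],3),s['opening'],finger_overhang if not callable(finger_overhang) else finger_overhang())
for n in("top","scene"):
    p,d=capture(n); cv2.imwrite(f'pics/{n}0.png',p); np.savez(f'{n}0.npz',p=p,d=d); print(n,calibration(n))
E
```

```text
0.0 [ 0.16775829 -0.60133091  0.23554473] [[ 0.963  0.269 -0.   ]
 [ 0.269 -0.963  0.002]
 [ 0.    -0.002 -1.   ]] 1.000017982796146 0.014
top {'fx': 500.91908116984905, 'fy': 500.91908116984905, 'cx': 324.92441281299796, 'cy': 240.67462198298898, 'xyz': array([0.46874957, 0.01256698, 1.18401983]), 'rotation': array([[-1.24614936e-02, -9.97537698e-01,  6.90163221e-02],
       [-9.99922202e-01,  1.24695973e-02, -3.13414528e-04],
       [-5.47962935e-04, -6.90148584e-02, -9.97615482e-01]])}
scene {'fx': 611.2688863404238, 'fy': 611.2688863404238, 'cx': 309.1630308268629, 'cy': 245.48650470215884, 'xyz': array([1.54146287, 0.59750662, 0.90679701]), 'rotation': array([[-0.52183377,  0.48423165, -0.70228856],
       [ 0.85302475,  0.30218317, -0.42548103],
       [ 0.0061884 , -0.8210999 , -0.57075096]])}
```

View pics/top0.png

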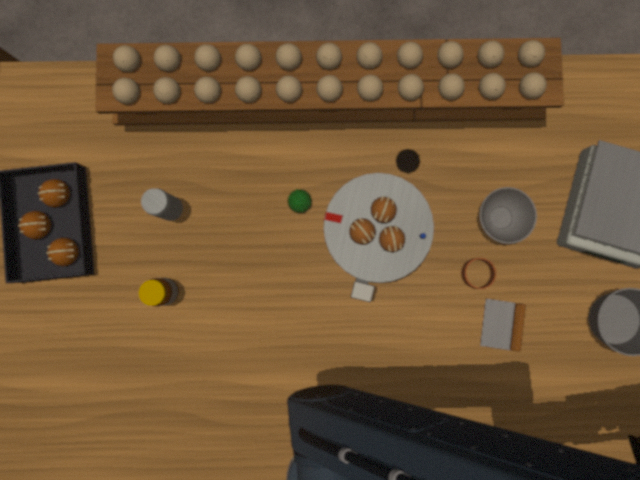

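View pics/scene0.png

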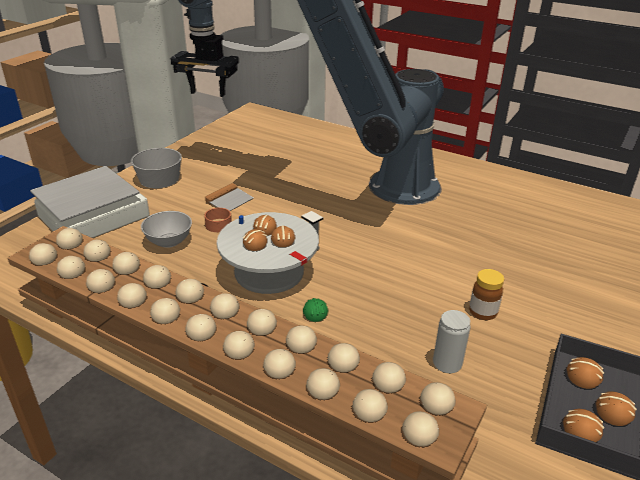

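The top view shows the wheel centred near (379,228), with three buns on it. The red mark is at (334,218), the blue peg at (423,236) and the white index at (363,291). The green (300,201) and black (408,160) look-alikes and the tray buns on the left are off the wheel. Next I'll write a measuring helper that works on colour.

```bash
cat > h.py <<'E'
from rig import *
import cv2,numpy as np
def proj(n,uv,z):
    c=calibration(n); r=c['rotation']@np.array([(uv[0]-c['cx'])/c['fx'],(uv[1]-c['cy'])/c['fy'],1.])
    return c['xyz']+r*(z-c['xyz'][2])/r[2]
def masks(p):
    h=cv2.cvtColor(p,cv2.COLOR_BGR2HSV); H,S,V=cv2.split(h)
    return dict(red=((H<6)|(H>174))&(S>190)&(V>90), blue=(H>105)&(H<128)&(S>150)&(V>70))
def blobs(n,p,ctr,zs=dict(red=.1,blue=.11)):
    out={}
    for k,m in masks(p).items():
        N,_,st,cc=cv2.connectedComponentsWithStats(m.astype(np.uint8))
        L=[]
        for i in range(1,N):
            if st[i,4]<4: continue
            q=proj(n,cc[i],zs[k]); r=np.hypot(*(q-ctr)[:2])
            if .06<r<.13: L.append((st[i,4],np.round(cc[i],1),np.round(q,4),round(r,4)))
        out[k]=L
    return out
E
python3 - <<'E'
from h import *
f=np.load('top0.npz');p,d=f['p'],f['d']
c=calibration('top')
vv,uu=np.mgrid[:480,:640]
P=(np.stack([(uu-c['cx'])/c['fx'],(vv-c['cy'])/c['fy'],np.ones_like(uu)],-1)*d[...,None])@c['rotation'].T+c['xyz']
roi=(abs(uu-379)<75)&(abs(vv-228)<90)
pl=roi&(abs(P[...,2]-.1)<.012)
N,l,st,cc=cv2.connectedComponentsWithStats(pl.astype(np.uint8))
for i in range(1,N):
    if st[i,4]>50: print(st[i],cc[i],np.median(P[l==i],0))
b=roi&(P[...,2]>.09)&(np.hypot(uu-379,vv-228)<60)
cnt=max(cv2.findContours(b.astype(np.uint8),cv2.RETR_EXTERNAL,cv2.CHAIN_APPROX_NONE)[0],key=len)
e=cv2.fitEllipse(cnt);print('ell',e)
ctr=proj('top',e[0],.1);print('ctr',ctr)
edge=np.array([proj('top',q[0],.1) for q in cnt]);print('rad',np.hypot(*(edge-ctr)[:,:2].T).mean())
for n in('top','scene'):
    print(n,blobs(n,np.load(n+'0.npz')['p'],ctr))
p2=p
w=roi&(p.min(-1)>150)&(np.hypot(uu-379,vv-228)>58)
ys,xs=np.nonzero(w&(abs(uu-363)<16)&(abs(vv-291)<14)); q=proj('top',(xs.mean(),ys.mean()),.1);print('idx',xs.mean(),ys.mean(),len(xs),q,np.hypot(*(q-ctr)[:2]))
cv2.imwrite('pics/crop.png',cv2.resize(p[160:310,290:470],None,fx=4,fy=4,interpolation=cv2.INTER_CUBIC))
E
```

```text
[ 323  173  111  110 7741] [377.50251905 227.32657279] [ 0.57431388 -0.09905427  0.1008004 ]
[350 281  24  21 345] [361.68985507 291.14782609] [ 0.43396398 -0.06600303  0.10092891]
ell ((377.8304443359375, 227.16664123535156), (108.19698333740234, 109.22770690917969), 118.046630859375)
ctr [ 0.57172927 -0.10310469  0.1       ]
rad 0.11836126385849484
top {'red': [(np.int32(69), array([333.2, 217.2]), array([ 0.5948, -0.0065,  0.1   ]), np.float64(0.0993))], 'blue': [(np.int32(4), array([422.5, 235.5]), array([ 0.5516, -0.1977,  0.11  ]), np.float64(0.0967))]}
scene {'red': [(np.int32(62), array([297.4, 255.5]), array([ 0.5965, -0.006 ,  0.1   ]), np.float64(0.1002)), (np.int32(14), array([303.4, 261.8]), array([0.6097, 0.0184, 0.1   ]), np.float64(0.1273))], 'blue': [(np.int32(27), array([240.8, 219.2]), array([ 0.5536, -0.1959,  0.11  ]), np.float64(0.0946))]}
idx nan nan 0 [nan nan nan] nan<stdin>:20: RuntimeWarning: Mean of empty slice.
  ret = ret.dtype.type(ret / rcount)
```

View pics/crop.png

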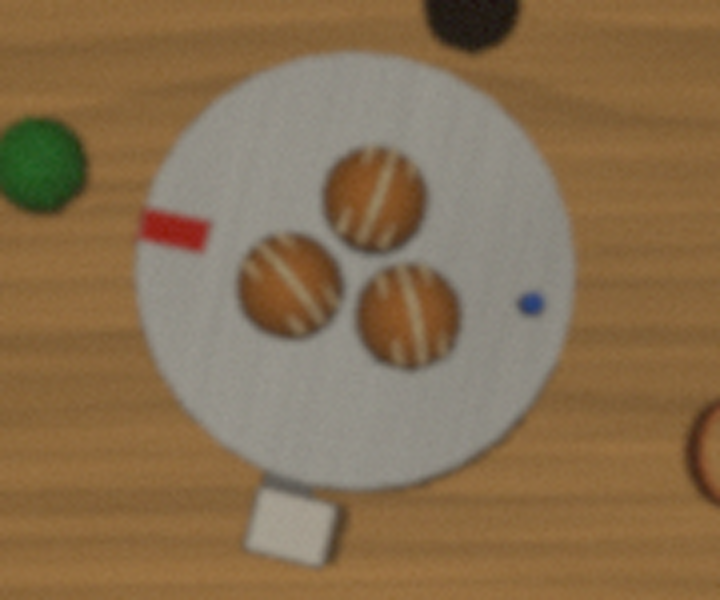

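The axis is at about (0.572,-0.104). The mark is at 76.5°, the index at 165.5° and the peg at 256.5°, so the wheel stands at about -1.55 rad. That is inside the stated range, and the mark–peg line passes through the axis. I'll move to hover above the brake spot at (0.503,-0.173) with the gripper shut.

send_rows --pt "255 0.0274 -0.0201 0 0" --pt "255 0.0274 -0.0201 0 0" --pt "255 0.0274 -0.0201 0 0" --pt "255 0.0274 -0.0201 0 0" --pt "255 0.0274 -0.0201 0 0" --pt "255 0.0274 -0.0201 0 0" --pt "255 0.0274 -0.0201 0 0" --pt "255 0.0274 -0.0201 0 0" --pt "255 0.0274 -0.0201 0 0" --pt "255 0.0274 -0.0201 0 0" --pt "255 0.0274 -0.0201 0 0" --pt "255 0.0274 -0.0201 0 0" --pt "255 0.0274 -0.0201 0 0" --pt "255 0.0274 -0.0201 0 0" --pt "255 0.0274 -0.0201 0 0" --pt "255 0.0274 -0.0201 0 0" --pt "255 0 0 0 0" --pt "255 0 0 0 0"

```text
time_s: 1.6
position: [0.5042, -0.1729, 0.2361]
tcp_rot: [[0.962, 0.272, -0.001], [0.272, -0.962, 0.0], [-0.001, -0.0, -1.0]]
force: [-0.5, -0.5, -1.3]
opening: 0.006
grasp_force: 0.0
```

send_rows --pt "255 0 0 0.029 0" --pt "255 0 0 0.029 0" --pt "255 0 0 0.029 0" --pt "255 0 0 0.029 0" --pt "255 0 0 0 0" --pt "255 0 0 0 0" --pt "255 0 0 0 0"

```text
time_s: 2.18
position: [0.5039, -0.1756, 0.1215]
tcp_rot: [[0.964, 0.267, 0.001], [0.267, -0.964, -0.001], [0.001, 0.001, -1.0]]
force: [0.1, -0.1, 0.6]
opening: 0.006
grasp_force: 0.0
```

```bash
python3 - <<'E'
from h import *
print(read_state()['position'],read_state()['force'])
a=[]
ctr=np.array([.572,-.104,.1])
for n in('top','scene'):
    p,d=capture(n); a.append(p[120:340,230:520] if n=='top' else p[150:370,130:420]); print(n,blobs(n,p,ctr))
cv2.imwrite('pics/a.png',cv2.resize(np.hstack(a),(797,302)))
E
```

```text
[ 0.50390425 -0.17564602  0.1214869 ] [ 0.06430636 -0.10553639  0.55880746]
top {'red': [(np.int32(67), array([334.3, 212.8]), array([ 0.6043, -0.009 ,  0.1   ]), np.float64(0.1004))], 'blue': []}
scene {'red': [(np.int32(63), array([293.2, 257.6]), array([ 0.6084, -0.0095,  0.1   ]), np.float64(0.1013)), (np.int32(16), array([299.1, 263.9]), array([0.6215, 0.0143, 0.1   ]), np.float64(0.1283))], 'blue': [(np.int32(29), array([244.6, 217.6]), array([ 0.5429, -0.1925,  0.11  ]), np.float64(0.0932))]}
```

View pics/a.png

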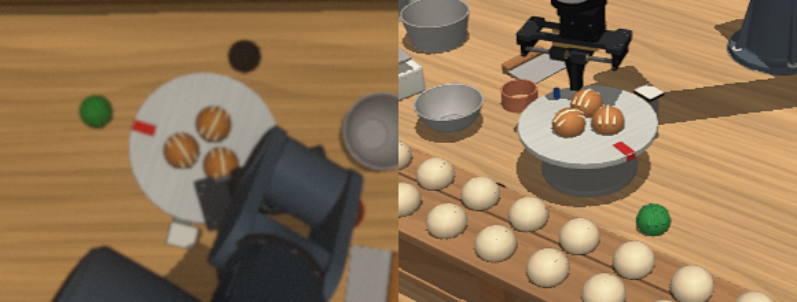

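The right (scene) crop shows the shut fingertips at the plate's rim beside the peg, and the top view shows the mark still clear. The wheel turned about -5° during the approach, so I'll probe down for the contact height.

send_rows --pt "255 0 0 -0.004 0" --pt "255 0 0 0 0" --pt "255 0 0 0 0"

```text
time_s: 2.53
position: [0.5044, -0.1749, 0.1259]
tcp_rot: [[0.963, 0.269, 0.002], [0.269, -0.963, -0.001], [0.002, 0.002, -1.0]]
force: [0.2, 0.1, -0.1]
opening: 0.005
grasp_force: 0.0
```

```bash
python3 - <<'E'
from h import *
ctr=np.array([.572,-.104,.1])
print(read_state()['force'],calibration('wrist')['xyz'])
p,d=capture('scene');print(blobs('scene',p,ctr))
p,d=capture('wrist');cv2.imwrite('pics/w.png',p)
E
```

```text
[ 0.22995421  0.13971332 -0.11477741] [ 0.58426492 -0.15303421  0.27522385]
{'red': [(np.int32(62), array([288.9, 259.4]), array([ 0.6192, -0.014 ,  0.1   ]), np.float64(0.1016)), (np.int32(17), array([292.9, 266.6]), array([0.6374, 0.0082, 0.1   ]), np.float64(0.1299))], 'blue': [(np.int32(28), array([248.7, 216.2]), array([ 0.5323, -0.1877,  0.11  ]), np.float64(0.0927))]}
```

send_rows --pt "255 0 0 0.004 0" --pt "255 0 0 0 0" --pt "255 0 0 0.002 0" --pt "255 0 0 0 0"

```text
time_s: 2.97
position: [0.5035, -0.1743, 0.118]
tcp_rot: [[0.963, 0.269, -0.001], [0.269, -0.963, 0.001], [-0.001, -0.001, -1.0]]
force: [0.6, -0.2, -0.1]
opening: 0.003
grasp_force: 0.0
```

send_rows --pt "255 0 0 0.003 0" --pt "255 0 0 0 0" --pt "255 0 0 0 0"

```text
time_s: 3.22
position: [0.5037, -0.1745, 0.1153]
tcp_rot: [[0.963, 0.268, -0.0], [0.268, -0.963, 0.0], [-0.0, -0.0, -1.0]]
force: [0.1, 0.9, 0.4]
opening: 0.008
grasp_force: 0.0
```

View pics/w.png

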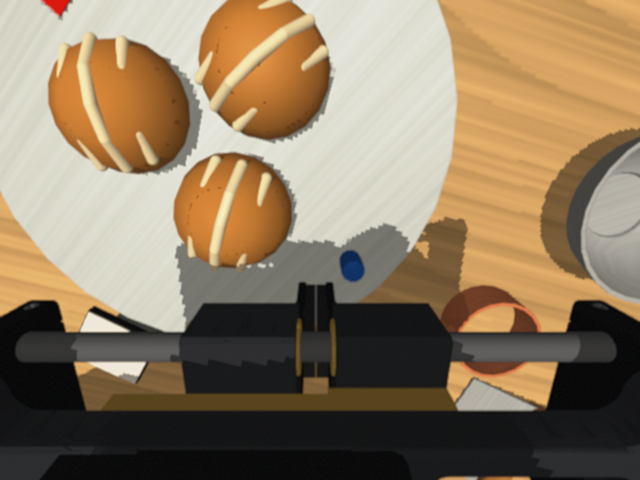

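```bash
cat >> h.py <<'E'
CTR=np.array([.572,-.104,.1])
def ang(n='scene',save=None):
    t=read_state()['time_s']; p,d=capture(n)
    if save: cv2.imwrite(save,p)
    b=blobs(n,p,CTR); o=[]
    for k,off in(('red',0),('blue',np.pi)):
        if b[k]:
            m=max(b[k],key=lambda x:x[0]); q=m[2]-CTR
            a=np.arctan2(q[1],q[0])-off-np.radians(165.5)
            o.append((k,round(float((a+np.pi)%(2*np.pi)-np.pi),3),float(m[3])))
    return round(t,3),n,o
E
python3 - <<'E'
from h import *
for i in range(3): print(ang())
print(ang('top'), read_state()['position'],read_state()['force'])
E
```

```text
(3.217, 'scene', [('red', -1.848, 0.1017), ('blue', -1.806, 0.0935)])
(3.267, 'scene', [('red', -1.838, 0.1014), ('blue', -1.799, 0.0936)])
(3.317, 'scene', [('red', -1.83, 0.1014), ('blue', -1.787, 0.0931)])
(3.367, 'top', [('red', -1.806, 0.1004)]) [ 0.50386184 -0.17457236  0.11560036] [0.75139553 0.53010118 0.28935828]
```

send_rows --pt "255 0 0 0.002 0" --pt "255 0 0 0.002 0" --pt "255 0 0 0 0"

```text
time_s: 3.67
position: [0.5061, -0.1765, 0.1144]
tcp_rot: [[0.963, 0.269, 0.006], [0.269, -0.963, -0.005], [0.004, 0.006, -1.0]]
force: [-1.1, -0.2, 16.6]
opening: 0.002
grasp_force: 8.0
```

```bash
python3 - <<'E'
from h import *
for i in range(3): print(ang(), read_state()['position'],read_state()['force'])
E
```

```text
(3.667, 'scene', [('red', -1.779, 0.1018), ('blue', -1.725, 0.0926)]) [ 0.50594878 -0.17641434  0.1143409 ] [-1.76792839 -1.9428503  16.02251799]
(3.717, 'scene', [('red', -1.78, 0.1017), ('blue', -1.725, 0.0926)]) [ 0.50591269 -0.17638853  0.11433589] [-1.08957104 -0.58958602 15.57199661]
(3.767, 'scene', [('red', -1.78, 0.1017), ('blue', -1.725, 0.0926)]) [ 0.50590203 -0.17639319  0.11433924] [-1.28476602 -1.3078557  15.8913818 ]
```

Contact is at TCP z≈0.1143, with about 5 N/mm of stiffness, and the wheel is stopped. Next I'll lift slightly and turn the tool to face the peg.

send_rows --pt "255 0 0 -0.003 0" --pt "255 0 0 -0.003 0" --pt "255 0 0 -0.004 0" --pt "255 0 0 0 0.106" --pt "255 0 0 0 0.106" --pt "255 0 0 0 0.106" --pt "255 0 0 0 0.106" --pt "255 0 0 0 0.106" --pt "255 0 0 0 0" --pt "255 0 0 0 0" --pt "255 0 0 0 0"

```text
time_s: 4.73
position: [0.5036, -0.1744, 0.1214]
tcp_rot: [[0.967, -0.253, -0.0], [-0.253, -0.967, 0.0], [-0.001, -0.0, -1.0]]
force: [0.0, 0.6, 0.3]
opening: 0.007
grasp_force: 0.0
```

```bash
python3 - <<'E'
from h import *
for i in range(2): print(ang())
print(ang('top'))
s=read_state(); print(s['time_s'],s['position'],s['force'],s['joint_positions'])
R=s['tcp_rot']; th=np.arctan2(R[1,0],R[0,0]); print('toolx',np.degrees(th))
q=s['position'][:2]-CTR[:2]; a=np.arctan2(q[1],q[0]); r0=np.hypot(*q); print(np.degrees(a),r0)
arc=np.array([4,7,10,12,14,16,16,16,16,16,16])/1000
P=s['position'][:2]; 
for i,d in enumerate(arc):
    a+=d/.096; r=r0+(.096-r0)*min(1,(i+1)/4)
    Q=CTR[:2]+r*np.array([np.cos(a),np.sin(a)]); w=Q-P; P=Q
    x=np.array([np.cos(th),np.sin(th)]); y=np.array([np.sin(th),-np.cos(th)])
    print(f"[255, {w@x:.4f}, {w@y:.4f}, 0, -0.1],"); th+=.1
print(np.degrees(a),np.degrees(th))
E
```

```text
(4.733, 'scene', [('red', -1.868, 0.1017), ('blue', -1.824, 0.0924)])
(4.783, 'scene', [('red', -1.871, 0.1018), ('blue', -1.829, 0.0928)])
(4.833, 'top', [('red', -1.861, 0.1008)])
4.8833 [ 0.50373888 -0.17447403  0.12149609] [-0.86338249 -0.63733836 -0.16578049] [-3.11213990e+01  3.29499844e+01  1.01187591e+02 -1.01415674e-03
  4.58733879e+01  7.36051155e+01]
toolx -14.725808131175748
-134.08617535968378 0.09811304673353902
[255, 0.0038, 0.0015, 0, -0.1],
[255, 0.0064, 0.0032, 0, -0.1],
[255, 0.0089, 0.0048, 0, -0.1],
[255, 0.0106, 0.0056, 0, -0.1],
[255, 0.0123, 0.0067, 0, -0.1],
[255, 0.0145, 0.0068, 0, -0.1],
[255, 0.0149, 0.0058, 0, -0.1],
[255, 0.0152, 0.0048, 0, -0.1],
[255, 0.0155, 0.0038, 0, -0.1],
[255, 0.0157, 0.0027, 0, -0.1],
[255, 0.0159, 0.0017, 0, -0.1],
-48.73933712665492 48.2995493332148
```

send_rows --pt "255 0.0038 0.0015 0 -0.1" --pt "255 0.0064 0.0032 0 -0.1" --pt "255 0.0089 0.0048 0 -0.1" --pt "255 0.0106 0.0056 0 -0.1" --pt "255 0.0123 0.0067 0 -0.1" --pt "255 0.0145 0.0068 0 -0.1" --pt "255 0.0149 0.0058 0 -0.1" --pt "255 0.0152 0.0048 0 -0.1" --pt "255 0.0155 0.0038 0 -0.1" --pt "255 0.0157 0.0027 0 -0.1" --pt "255 0.0159 0.0017 0 -0.1" --pt "255 0 0 0 0" --pt "255 0 0 -0.02 0" --pt "255 0 0 -0.02 0"

```text
time_s: 6.05
position: [0.6334, -0.1758, 0.16]
tcp_rot: [[0.667, 0.745, -0.005], [0.745, -0.667, 0.002], [-0.002, -0.005, -1.0]]
force: [-0.4, -0.9, -0.9]
opening: 0.003
grasp_force: 0.0
```

```bash
python3 - <<'E'
from h import *
for i in range(2): print(ang(save=f'pics/f{i}.png'),ang('top'))
s=read_state(); print(s['time_s'],s['position'],s['force'],s['tcp_rot'][:2,0])
E
```

```text
(6.05, 'scene', [('red', 0.049, 0.0987), ('blue', 0.073, 0.0973)]) (6.1, 'top', [('red', 0.132, 0.0905)])
(6.15, 'scene', [('red', 0.25, 0.098), ('blue', 0.258, 0.0974)]) (6.2, 'top', [])
6.25 [ 0.63474937 -0.17676977  0.16174328] [ 0.19895463  0.90826746 -0.08631284] [0.66705433 0.74500906]
```

It was released at about 1.95 rad/s and the mark passed the index untouched. I'll carry the finger, held high, to the brake spot.

send_rows --pt "255 -0.0142 -0.0166 0 0" --pt "255 -0.0142 -0.0166 0 0" --pt "255 -0.0142 -0.0166 0 0" --pt "255 -0.0142 -0.0166 0 0" --pt "255 -0.0142 -0.0166 0 0" --pt "255 -0.0142 -0.0166 0 0" --pt "255 0 0 0.008 0" --pt "255 0 0 0.008 0" --pt "255 0 0 0 0"

```text
time_s: 7.0
position: [0.5035, -0.1735, 0.1435]
tcp_rot: [[0.667, 0.745, -0.003], [0.745, -0.667, 0.002], [-0.0, -0.003, -1.0]]
force: [-0.3, 0.2, -0.6]
opening: 0.008
grasp_force: 0.0
```

```bash
python3 - <<'E'
from h import *
for i in range(3): print(ang(save=f'pics/g{i}.png'))
print(ang('top'))
s=read_state(); print(s['time_s'],s['position'],s['force'],s['tcp_rot'][:2,0])
E
```

```text
(7.0, 'scene', [('red', 1.822, 0.0998), ('blue', 1.76, 0.0958)])
(7.05, 'scene', [('red', 1.907, 0.1004), ('blue', 1.85, 0.0955)])
(7.1, 'scene', [('red', 1.993, 0.1005), ('blue', 1.937, 0.0956)])
(7.15, 'top', [('red', 2.06, 0.0919)])
7.2 [ 0.50512599 -0.17387323  0.14524911] [ 0.33039222 -0.05115978  0.19837064] [0.66589943 0.7460415 ]
```

send_rows --pt "255 0 0 0 0" --pt "255 0 0 0 0" --pt "255 0 0 0 0" --pt "255 0 0 0 0" --pt "255 0 0 0 0" --pt "255 0 0 0 0" --pt "255 0 0 0 0" --pt "255 0 0 0 0" --pt "255 0 0 0 0" --pt "255 0 0 0 0" --pt "255 0 0 0 0" --pt "255 0 0 0 0" --pt "255 0 0 0 0" --pt "255 0 0 0 0" --pt "255 0 0 0 0" --pt "255 0 0 0 0" --pt "255 0 0 0 0" --pt "255 0 0 0 0" --pt "255 0 0 0 0" --pt "255 0 0 0 0"

```text
time_s: 8.87
position: [0.5042, -0.1737, 0.1456]
tcp_rot: [[0.666, 0.746, 0.0], [0.746, -0.666, -0.0], [0.0, 0.0, -1.0]]
force: [-0.8, 0.2, -0.2]
opening: 0.007
grasp_force: 0.0
```

```bash
python3 - <<'E'
from h import *
for i in range(2): print(ang(save=f'pics/k{i}.png'))
print(ang('top'))
s=read_state(); print(s['time_s'],s['position'])
E
```

```text
(8.867, 'scene', [('red', -1.684, 0.1012), ('blue', -1.635, 0.0932)])
(8.917, 'scene', [('red', -1.618, 0.1014), ('blue', -1.569, 0.0933)])
(8.967, 'top', [('red', -1.535, 0.1004)])
9.0167 [ 0.5041875  -0.17366242  0.14555531]
```

send_rows --pt "255 0 0 0.008 0" --pt "255 0 0 0.008 0" --pt "255 0 0 0.008 0" --pt "255 0 0 0 0" --pt "255 0 0 0 0" --pt "255 0 0 0 0" --pt "255 0 0 0 0" --pt "255 0 0 0 0"

```text
time_s: 9.68
position: [0.5044, -0.1738, 0.1218]
tcp_rot: [[0.666, 0.746, 0.001], [0.746, -0.666, -0.0], [0.0, 0.001, -1.0]]
force: [0.3, -0.6, -0.9]
opening: 0.004
grasp_force: 0.0
```

```bash
python3 - <<'E'
from h import *
print(ang(save='pics/m0.png'));print(ang('top','pics/m1.png'))
s=read_state(); print(s['time_s'],s['position'],s['force'])
E
```

```text
(9.683, 'scene', [('red', -0.667, 0.0977), ('blue', -0.62, 0.0961)])
(9.733, 'top', [('red', -0.583, 0.0996)])
9.7833 [ 0.50437238 -0.17376422  0.12183958] [0.07609591 0.24102728 0.04746023]
```

send_rows --pt "255 0 0 0.003 0" --pt "255 0 0 0 0" --pt "255 0 0 0 0" --pt "255 0 0 0.003 0" --pt "255 0 0 0.004 0" --pt "255 0 0 0 0" --pt "255 0 0 0 0" --pt "255 0 0 0 0" --pt "255 0 0 0 0" --pt "255 0 0 0 0"

```text
time_s: 10.62
position: [0.5066, -0.1757, 0.1143]
tcp_rot: [[0.666, 0.746, 0.006], [0.746, -0.666, -0.005], [0.001, 0.008, -1.0]]
force: [-1.2, -1.2, 16.8]
opening: 0.003
grasp_force: 8.2
```

```bash
python3 - <<'E'
from h import *
for i in range(2): print(ang(save=f'pics/n{i}.png'))
print(ang('top','pics/n2.png'))
s=read_state(); print(s['time_s'],s['position'],s['force'])
E
```

```text
(10.617, 'scene', [('red', -0.094, 0.0989), ('blue', -0.057, 0.0973)])
(10.667, 'scene', [('red', -0.094, 0.0989), ('blue', -0.057, 0.0973)])
(10.717, 'top', [('red', -0.074, 0.1003), ('blue', -0.08, 0.0965)])
10.7667 [ 0.50661058 -0.17573219  0.114333  ] [-0.59680566 -1.15241442 16.81930367]
```

It stopped about 0.075 rad (8 mm) short of centre, which is inside the index. I'll lift slowly and cancel the sideways spring-back along +y, so the finger doesn't drag the wheel back.

send_rows --pt "255 0 0.0005 -0.0005 0" --pt "255 0 0.0005 -0.0005 0" --pt "255 0 0.0005 -0.0005 0" --pt "255 0 0.0005 -0.0005 0" --pt "255 0 0 0 0"

```text
time_s: 11.18
position: [0.5065, -0.1757, 0.1144]
tcp_rot: [[0.666, 0.746, 0.002], [0.746, -0.666, -0.002], [0.0, 0.003, -1.0]]
force: [-0.3, -2.5, 8.8]
opening: 0.004
grasp_force: 3.8
```

```bash
python3 - <<'E'
from h import *
print(ang()); print(ang('top'))
s=read_state(); print(s['time_s'],s['position'],s['force'])
E
```

```text
(11.183, 'scene', [('red', -0.094, 0.0989), ('blue', -0.057, 0.0973)])
(11.233, 'top', [('red', -0.075, 0.0998), ('blue', -0.08, 0.0965)])
11.2833 [ 0.50651618 -0.17568628  0.11440341] [-0.17383083 -1.15610738  7.98785195]
```

The force has halved and the wheel hasn't moved. I'll go on the same way for the rest, then lift off.

send_rows --pt "255 0 0.0005 -0.0005 0" --pt "255 0 0.0005 -0.0005 0" --pt "255 0 0.0005 -0.0005 0" --pt "255 0 0 0 0"

```text
time_s: 11.62
position: [0.5066, -0.1758, 0.1146]
tcp_rot: [[0.666, 0.746, -0.001], [0.746, -0.666, 0.0], [-0.0, -0.001, -1.0]]
force: [-0.1, 0.7, 0.2]
opening: 0.002
grasp_force: 0.0
```

```bash
python3 - <<'E'
from h import *
print(ang())
s=read_state(); print(s['time_s'],s['position'],s['force'])
E
```

```text
(11.617, 'scene', [('red', -0.095, 0.0989), ('blue', -0.069, 0.097)])
11.6667 [ 0.50651133 -0.17580286  0.11463202] [0.33982172 0.60181023 0.49942451]
```

send_rows --pt "255 0 0 -0.004 0" --pt "255 0 0 -0.01 0" --pt "255 0 0 -0.02 0" --pt "255 0 0 -0.02 0" --pt "255 0 0 -0.02 0" --pt "255 0 0 0 0" --pt "255 0 0 0 0" --pt "255 0 0 0 0"

```text
time_s: 12.33
position: [0.5064, -0.1757, 0.189]
tcp_rot: [[0.666, 0.746, -0.0], [0.746, -0.666, 0.0], [-0.0, -0.0, -1.0]]
force: [-1.4, -0.5, -0.4]
opening: 0.007
grasp_force: 0.0
```

```bash
python3 - <<'E'
from h import *
print(ang());print(ang('top'));
for i in range(8): capture('wrist')
print(ang('scene','pics/z.png'))
s=read_state(); print(s['time_s'],s['position'],s['force'])
p=cv2.imread('pics/z.png');cv2.imwrite('pics/z2.png',cv2.resize(p[150:310,170:370],None,fx=3,fy=3))
E
```

```text
(12.333, 'scene', [('red', -0.095, 0.0989), ('blue', -0.067, 0.097)])
(12.383, 'top', [('red', -0.078, 0.1001), ('blue', -0.085, 0.0959)])
(12.833, 'scene', [('red', -0.095, 0.0989), ('blue', -0.067, 0.097)])
12.8833 [ 0.50674104 -0.17597136  0.18886881] [-0.96123988 -1.0838164   0.02319358]
```

View pics/z2.png

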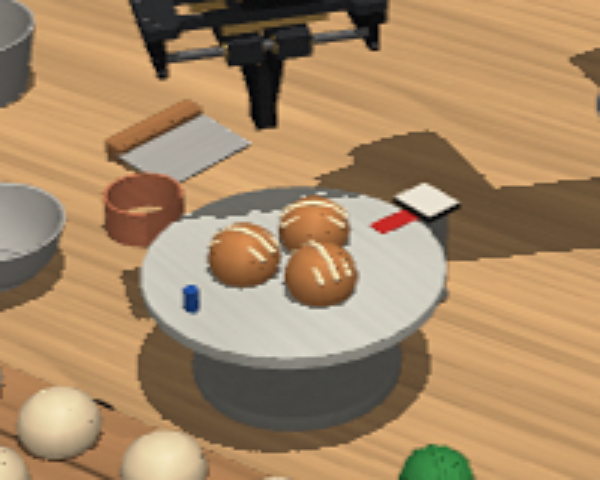

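The crop shows the red mark (395,221) facing the white index (427,200). The wheel is at rest, the buns are upright in the middle and the finger is well clear.

```bash
python3 -c "
from rig import *
print(hand_in())"
```

```text
the job is handed in; nothing more can be done
None
```

The job is handed in: after an untouched first pass, a fingertip stopped the wheel on the second pass about 8 mm short of the index middle (24 mm allowed), buns upright; but a touch while I lined up, before the flick, turned it clockwise at an estimated 0.4 rad/s, near the 0.5 limit, and the hand-in gave no verdict.

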